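# Hold a descaling tablet over the dosing cup with tongs

## Robot

A 7-joint arm with a two-finger parallel gripper is mounted at the origin on a cart in front of the work surface, level with it; the furniture and walls round the work are solid. World frame = base frame: x ahead of the robot, y to its left, z up, the work surface at z = 0. Lengths are in m, angles in rad, forces in N, time in s.
With the tool pointing down it reaches from about 0.425 to 0.95 m from the base axis. Payload 16.7 kg.
Tool frame: the origin (TCP) lies at the very end of the fingers, on their centre line; the grasp point (between the pads) lies manip.grasp_offset behind it (manip.grasp_offset is the distance from the TCP to the grasp point, in m); z points along the fingers, y is the line along which they close (so a half turn about z gives the same grasp; the last joint's range is limited). The gripper opens to 94 mm and grips with 3 to 60 N. Pads are 16 mm wide; open, the fingers measure 119 mm over their backs; the gripper's body (75 mm by 177 mm) begins 78 mm behind the grasp point.
Start: joints at [-1.343, 0.426, 0.074, 1.606, -0.034, 1.111, -0.067], TCP at [0.249, 0.627, 0.205] pointing down, gripper open.
Joint ranges: [-2.85, 2.85], [-0.5, 2.14], [-1.23, 1.37], [0.21, 2.46], [-1.02, 4.16], [0.16, 2.05], [-2.73, 2.73]. Speed limits (rad/s): [1.89, 1.89, 2.39, 2.39, 3.01, 3.01, 3.01].

## Interface

Orientations are given as a 3x3 rotation matrix whose columns are the frame's x, y, z axes.
In Python, from station import sensors, read_camera, workorder, finder, manip gives the robot as it stands. The module is installed in compiled form; this text tells all that it offers.
- The arm moves only by the shell command python3 -m handwheel 'ROWS' [FORCE]. ROWS is JSON, a list of rows, each a list of 5 numbers: the shift along the tool's x, y, z in units of 50 mm (1.0 is 50 mm), then the turn about the tool's z in degrees, then the closure, from 0 (fully open) to 1 (shut). A call has 1 to 10 rows; each row shifts and turns the commanded pose from where the row before left it, along the tool's axes as they then stand; what a row does not reach is not made up. A row lasts 1/8 s, in which the tool goes at most 62.5 mm and 10.7 degrees, less where a joint would pass 70% of its speed; a pose out of reach is approached as far as the arm can. A call is refused whole if a number of a shift passes 1 or a number of a turn 10.7, either way. A call with a gripper value outside its range is refused whole. The fingers move at their own pace and stop on an object; FORCE is the grip in N (left out, the last holds). Time passes only in rows, so rows that do not move let the fingers close. It gives the time, the measured TCP pose, the force, the opening and the grip force at its end, in the units of the state.
- sensors.get_obs(): the state, without advancing time (a new reading comes with each control period).
- read_camera(name): name is "side" or "top"; returns a dict with "frame" (480x640x3 uint8, blue, green, red), "depth" (480x640 float32, m along the optical axis (not along the pixel's ray), 0 where there is no reading), "intrinsics" (3x3 intrinsics, pixels), "distortion" ([k1, k2, p1, p2, k3] as OpenCV has them; the pictures are not rectified), "R" (3x3) and "t" (3): a world point X has camera coordinates R X + t. Camera axes: x right, y down, z forward; pixel columns grow to the right and rows downward; lengths in m; the calibration is good to about 2 mm. A picture is of the moment at which its call begins.
- workorder.finish_job(): hands the job in; it is judged then, once.
Trained networks look in a picture, given as the dict that the camera call returned (one of the last four; its "shot" number tells which), for a name from the list of things; names that differ only in an ending like _2 or _b are one class to them, and where a whole thing is asked for, a point or a joint stands for the part that bears it (a point fixed in the world has none). Each returns a list of dicts, best first, with "p" (0 to 1); they miss things now and then, are a little off and sometimes report something else, mostly with a low value. They report only what shows in the picture. A call takes as long as a camera call.
- finder.masks_of(picture, target): "region" (480x640 bool, what is visible of it) and "bbox" ([centre column, centre row, width, height] in pixels, round what is visible of it).
The state is a dict: "time_s": time; "joint_pos": joint angles; "qd": joint speeds; "joint_torque": joint torques, N m; "position": TCP position; "eef_rot": TCP orientation; "wrist_force": force on the tool from outside, world axes, zero at the start; "torque": the same for the moment, N m; "width": finger opening in m; "grip_force": force on a finger pad.
Only numpy, scipy, OpenCV 4.12 (cv2) and the standard library are available. Lean on these libraries where they do the work, as an engineer would, in place of code of your own. Each camera call takes 0.05 s, during which the arm holds its last target. There are 200 camera calls.

## Task

Descaling tablets must not be touched by hand, so take the green-gripped tongs, close them on the blue tablet, lift it off the mat and hold it steady over the middle of the white dosing cup, clearly above its rim. Finish while still holding it there, squeezed between both jaws of the tongs; never touch the blue tablet with the gripper, and leave the cup, the white tablet and the other things where they are.

Things in the scene. Friction and masses are not known exactly. Their poses are not given: they have to be found in the camera images.
- tongs: Sprung steel tongs with green pads, lying on edge on the washer top, loose, 28 mm high, 80 g, balanced at the origin. Origin: on the underside, midway between the two grip pads; x runs along the tongs to the jaws, y to the left arm, z up. They reach from 98 mm behind the origin to 99 mm ahead. The arms swing level, towards each other, about a pivot 90 mm behind the origin.
- tongs_grip (a point): Midway between the grip pads, 14 mm above the tongs' origin. The pads, on the arms' outer sides, are 44 mm long (x), 28 mm high and 55 mm apart over their outsides when open: pinch them from above, along y. A spring holds the arms open: 6 N per pad starts to close them. To carry them open, stop the fingers at about 50 mm; the jaws then stand about 50 mm apart.
- tongs_tips (a point): Midway between the middles of the two jaws, 85 mm ahead of the tongs' origin along x, 14 mm above their underside. Open, the jaws are 58 mm apart inside and 76 mm over their outside. Pads squeezed to about 41 mm (9 N each) bring the jaws to 32 mm apart and parallel, touching a tablet; about half of any further squeeze reaches the tablet.
- tongs_left: Left arm (+y of the tongs), carried by tongs; origin at the pivot. Its jaw is a green block 28 mm long along the arm and 24 mm high (2 to 26 mm above the tongs' underside).
- tongs_right: Right arm (-y of the tongs), mirror image of the left; origin at the pivot. Both arms always swing by the same angle.
- mat: Dark rubber mat, fixed, 90 x 190 mm and 3 mm thick, long side along its y; origin at the centre of its underside. The two tablets stand on it about 110 mm apart.
- blue_tablet: Blue round tablet lying flat on the mat, 32 mm diameter, 20 mm high, 20 g; origin at the centre of its underside. The one to take; it may be at either end of the mat.
- blue_tablet_center (a point): Centre of the blue tablet, 10 mm above its underside.
- white_tablet: White round tablet, same size, at the other end of the mat; to be left alone. Origin at the centre of its underside.
- cup: White open dosing cup standing loose on the washer top, 90 mm diameter at the rim, 60 mm high; origin at the centre of its underside. It stays where it is.
- stain_dropper: Small brown dropper bottle with black bulb, 33 mm diameter, 102 mm high, standing loose; leave alone. Origin at the centre of its underside.
- washer_tin: Flat red and white tin, 62 mm diameter, 24 mm high, loose; leave alone. Origin at the centre of its underside.
- grease_tube: Small whitish tube lying loose, 45 x 146 x 30 mm; leave alone. Origin at the centre of its underside.

How it is judged:
On the way:
1. the blue tablet is pinched between both jaws and lifted off the mat (contact force between blue_tablet and tongs_left above 0.3 N and contact force between blue_tablet and tongs_right above 0.3 N and height (world z) of blue_tablet_center above 0.03 m and distance between blue_tablet_center and tongs_tips below 0.025 m), for 0.2 s.
At the end, for the whole second after the job is handed in: The gripper holds the tongs; both jaws press the blue tablet (over 0.3 N each, within 25 mm of the jaws' middle); its centre is within 30 mm of the cup's axis and over 85 mm above the washer top (underside 15 mm above the rim), at rest (under 20 mm/s); nothing touches the cup, which is upright (contact force between blue_tablet and tongs_left above 0.3 N and contact force between blue_tablet and tongs_right above 0.3 N and contact force between the fingers and tongs above 1 N and horizontal distance between blue_tablet_center and cup below 0.03 m and height (world z) of blue_tablet_center above 0.085 m and contact force between cup and tongs below 0.1 N and contact force between cup and blue_tablet below 0.1 N and linear speed of blue_tablet below 0.02 m/s and angle between cup's own z axis and vertical below 0.1 rad and distance between blue_tablet_center and tongs_tips below 0.025 m); the arm keeps its last pose, push and grip.
It fails at once if the robot touches the blue tablet itself (contact force between any of the fingers, the arm and blue_tablet above 0.1 N).
It fails at once if the white tablet is moved more than 15 mm (distance of white_tablet from where it was at the start of the episode above 0.015 m).
It fails at once if the cup is moved more than 15 mm (distance of cup from where it was at the start of the episode above 0.015 m).
It fails at once if the dropper bottle, the tin or the tube is moved more than 20 mm (distance of any of stain_dropper, washer_tin, grease_tube from where it was at the start of the episode above 0.02 m).
It also fails if it takes over 42 s, if anything falls off the work surface, if the arm or the gripper's body presses on something with over 40 N, if the wrist force passes 120 N, or if a joint passes its speed limit or range.

## Working session

There is one attempt and no reset: what is moved stays moved. The work goes in short steps, Python scripts to look and compute and a shell command to move; the robot and the scene stay as the last step left them, time stands still between calls to the robot, and variables do not carry over. Pictures are saved under pics/ and viewed, at most 10 in all, crops included, and the job is handed in when it is done.

```bash
mkdir -p pics
cat > h.py <<'E'
import numpy as np, cv2
from station import sensors, read_camera, workorder, finder, manip
def pts(pic, mask):
    v,u=np.nonzero(mask & (pic["depth"]>0)); d=pic["depth"][v,u]
    n=cv2.undistortPoints(np.stack([u,v],1).astype(float)[:,None],pic["intrinsics"],np.array(pic["distortion"]))[:,0]
    C=np.c_[n*d[:,None],d]
    return (C-np.array(pic["t"]))@np.array(pic["R"])
E
python3 - <<'E'
from h import *
o=sensors.get_obs(); print({k:np.round(o[k],3).tolist() for k in("time_s","position","eef_rot","width","wrist_force")}, manip.grasp_offset)
ims=[]
for c in("top","side"):
    p=read_camera(c); ims.append(p["frame"]); cv2.imwrite(f"pics/{c}0.png",p["frame"])
    print(c,"campos",np.round(-np.array(p["R"]).T@np.array(p["t"]),2))
    for n in["tongs","mat","blue_tablet","white_tablet","cup","stain_dropper","washer_tin","grease_tube"]:
        for r in finder.masks_of(p,n)[:2]:
            if r["p"]<.3: continue
            P=pts(p,r["region"])
            print(n,round(r["p"],2),np.round(r["bbox"]),len(P),"med",np.round(np.median(P,0),3),"lo",np.round(np.percentile(P,2,0),3),"hi",np.round(np.percentile(P,98,0),3))
E
```

```text
{'time_s': 0.0, 'position': [0.249, 0.627, 0.205], 'eef_rot': [[-0.929, 0.369, -0.0], [0.369, 0.929, -0.001], [-0.0, -0.001, -1.0]], 'width': 0.094, 'wrist_force': [-0.567, 0.369, 0.369]} 0.0188
top campos [ 0.46 -0.01  0.88]
tongs 0.82 [439. 302.  40. 102.] 1161 med [ 0.438 -0.264  0.022] lo [ 0.347 -0.291 -0.001] hi [ 0.529 -0.218  0.031]
mat 0.84 [290. 228. 101.  63.] 4015 med [0.574 0.033 0.004] lo [ 0.525 -0.056  0.001] hi [0.629 0.124 0.007]
blue_tablet 0.71 [257. 232.  18.  20.] 240 med [0.569 0.088 0.024] lo [0.555 0.074 0.005] hi [0.584 0.102 0.026]
white_tablet 0.54 [317. 220.  12.  13.] 211 med [ 0.588 -0.021  0.023] lo [ 0.574 -0.034  0.014] hi [ 0.602 -0.008  0.027]
cup 0.89 [166. 265.  56.  52.] 1994 med [0.503 0.264 0.015] lo [0.463 0.211 0.001] hi [0.541 0.294 0.062]
stain_dropper 0.32 [171. 181.  38.  33.] 908 med [0.663 0.257 0.025] lo [ 0.636  0.23  -0.   ] hi [0.693 0.286 0.028]
washer_tin 0.78 [173. 181.  38.  33.] 905 med [0.663 0.257 0.025] lo [0.636 0.23  0.001] hi [0.695 0.287 0.028]
washer_tin 0.4 [441. 304.  40. 100.] 985 med [ 0.441 -0.254  0.024] lo [ 0.3
[... 646 characters left out ...]
0.629 0.115 0.006]
blue_tablet 0.47 [319. 227.  15.  12.] 127 med [0.57  0.079 0.019] lo [0.557 0.069 0.004] hi [0.585 0.099 0.025]
cup 0.6 [283. 189.  34.  36.] 832 med [0.503 0.254 0.037] lo [0.465 0.208 0.003] hi [0.542 0.295 0.06 ]
stain_dropper 0.66 [363. 173.  10.  38.] 333 med [0.729 0.259 0.043] lo [ 0.715  0.25  -0.004] hi [0.766 0.334 0.097]
washer_tin 0.75 [342. 187.  21.  18.] 321 med [0.664 0.246 0.022] lo [0.638 0.225 0.001] hi [0.694 0.284 0.026]
grease_tube 0.77 [366. 302.  27.  12.] 330 med [ 0.615 -0.201  0.024] lo [ 0.59  -0.21  -0.003] hi [ 0.642 -0.185  0.032]
grease_tube 0.44 [320. 227.  11.  11.] 128 med [0.57  0.079 0.019] lo [0.557 0.069 0.004] hi [0.585 0.099 0.025]
```

Run:
```python
from h import *
p=read_camera("top")
f=p["frame"]; a=cv2.resize(f[240:365,400:480],None,fx=4.8,fy=4.8,interpolation=cv2.INTER_CUBIC)
b=cv2.resize(f[130:340,120:460],(420,260)); b=cv2.copyMakeBorder(b,0,600-260,0,0,cv2.BORDER_CONSTANT)
cv2.imwrite("pics/a.png",np.hstack([a,b[:,:410]]))
# green pads/jaws of tongs
r=finder.masks_of(p,"tongs")[0]["region"]
R=cv2.dilate(r.astype(np.uint8),np.ones((9,9)))>0
hsv=cv2.cvtColor(f,cv2.COLOR_BGR2HSV)
g=R&(hsv[...,0]>35)&(hsv[...,0]<90)&(hsv[...,1]>80)
n,l,s,c=cv2.connectedComponentsWithStats(g.astype(np.uint8))
for i in range(1,n):
    if s[i,4]>8:
        P=pts(p,l==i);P=P[P[:,2]>.018]
        if len(P)>3: print(s[i],np.round(c[i]),np.round(P.mean(0),4),np.round(P.min(0),3),np.round(P.max(0),3))
P=pts(p,R);P=P[(P[:,2]>.012)&(P[:,2]<.05)]
for x in np.arange(.34,.54,.01):
    q=P[abs(P[:,0]-x)<.005]
    if len(q): print(round(x,3),np.round(np.sort(q[:,1])[[0,-1]],3),np.histogram(q[:,1],np.arange(-.31,-.19,.01))[0])
```

```text
[422 252   2  13  21] [423. 258.] [ 0.519  -0.2221  0.0275] [ 0.507 -0.223  0.024] [ 0.53 -0.22  0.03]
[453 252   4  14  39] [455. 258.] [ 0.5191 -0.2845  0.0256] [ 0.506 -0.287  0.019] [ 0.531 -0.282  0.03 ]
[425 292   4  23  57] [426. 303.] [ 0.4351 -0.2279  0.0277] [ 0.414 -0.231  0.021] [ 0.455 -0.225  0.033]
[453 293   1  21  21] [453. 303.] [ 0.4347 -0.2784  0.0288] [ 0.416 -0.279  0.027] [ 0.453 -0.277  0.032]
0.34 [-0.258 -0.248] [ 0  0  0  0  0 14  5  0  0  0  0]
0.35 [-0.265 -0.243] [ 0  0  0  0 14 31 27  0  0  0  0]
0.36 [-0.269 -0.24 ] [ 0  0  0  0 19  0 17  0  0  0  0]
0.37 [-0.27  -0.238] [ 0  0  0  1 18  0  9  8  0  0  0]
0.38 [-0.274 -0.236] [ 0  0  0  7 17  0  2 17  0  0  0]
0.39 [-0.273 -0.234] [ 0  0  0 19  1  0  0 17  0  0  0]
0.4 [-0.275 -0.232] [ 0  0  0 21  0  0  0 20  0  0  0]
0.41 [-0.281 -0.228] [ 0  0  1 21  0  0  0 15  2  0  0]
0.42 [-0.28  -0.227] [ 0  0  1 31  0  0  0  8 18  0  0]
0.43 [-0.28  -0.226] [ 0  0  4 28  0  0  0  6 21  0  0]
0.44 [-0.284 -0.225] [ 0  0  2 26  0  0  0  3 20  0  0]
0.45 [-0.284 -0.225] [ 0  0  4 21  0  0  0  0 27  0  0]
0.46 [-0.281 -0.226] [ 0  0  3 22  0  0  0  1 15  0  0]
0.47 [-0.282 -0.224] [ 0  0  8 11  0  0  0  0 18  0  0]
0.48 [-0.284 -0.222] [ 0  0 18  0  0  0  0  0 20  0  0]
0.49 [-0.286 -0.221] [ 0  0 23  0  0  0  0  0 17  0  0]
0.5 [-0.289 -0.219] [ 0  0 19  0  0  0  0  0 10  7  0]
0.51 [-0.289 -0.218] [ 0  0 28  0  0  0  0  0 16 16  0]
0.52 [-0.29  -0.216] [ 0  2 30  0  0  0  0  0 10 18  0]
0.53 [-0.292 -0.216] [ 0  4 21  0  0  0  0  0  7 16  0]
```

View pics/a.png

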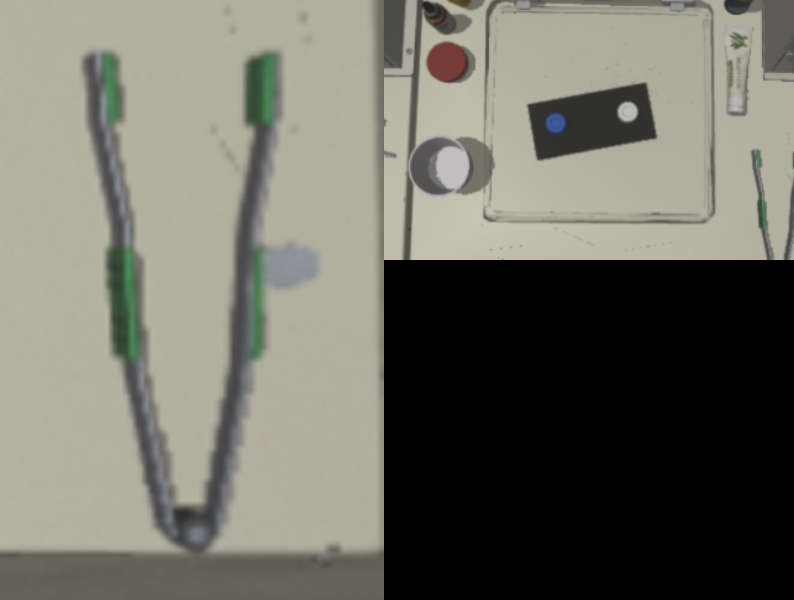

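View pics/top0.png

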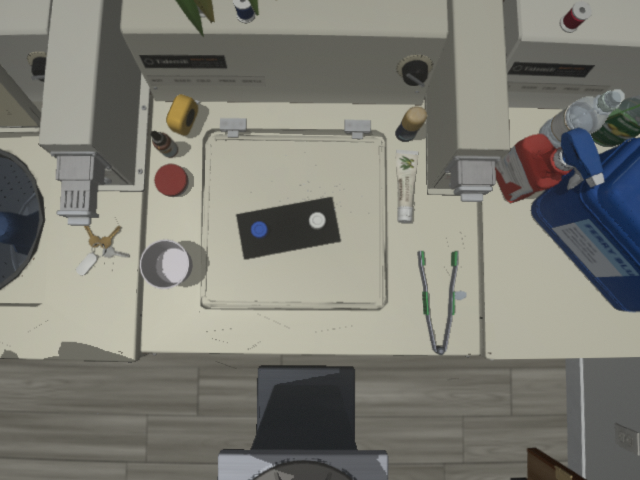

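```bash
python3 - <<'E'
from h import *
p=read_camera("top")
m=finder.masks_of(p,"cup")[0]["region"]; m=cv2.dilate(m.astype(np.uint8),np.ones((7,7)))>0
P=pts(p,m);P=P[(P[:,2]>.05)&(P[:,2]<.07)]
A=np.c_[2*P[:,:2],np.ones(len(P))];s=np.linalg.lstsq(A,(P[:,:2]**2).sum(1),rcond=None)[0]
print("cup",s[:2],np.sqrt(s[2]+s[0]**2+s[1]**2),len(P),P.min(0),P.max(0))
m=finder.masks_of(p,"blue_tablet")[0]["region"];P=pts(p,m);P=P[P[:,2]>.018];print("blue",(P.min(0)+P.max(0))/2,P.mean(0),np.ptp(P,axis=0))
A=pts(p,p["depth"]>0)
for n,(x0,x1,y0,y1) in {"path":(.35,.6,-.4,.5),"left":(.2,.55,.5,.8)}.items():
    q=A[(A[:,0]>x0)&(A[:,0]<x1)&(A[:,1]>y0)&(A[:,1]<y1)&(A[:,2]>.04)]
    print(n,len(q), np.round(q.min(0),3),np.round(q.max(0),3)) if len(q) else print(n,0)
for y in np.arange(-.45,.5,.05):
    q=A[(abs(A[:,1]-y)<.025)&(A[:,2]>.1)&(A[:,0]<.9)]
    if len(q): print(round(y,2),"tall xmin",np.round(q[:,0].min(),3),"zmax",q[:,2].max().round(2))
E
python3 -m handwheel '[[0,0,0,-10.7,0],[0,0,0,-10.7,0],[0,0,0,-0.2,0]]' 20
```

```text
cup [0.50149958 0.25135551] 0.041963271760767265 443 [0.45792307 0.20812733 0.05010551] [0.5444097  0.29625049 0.06520861]
blue [0.56976667 0.08887351 0.0233978 ] [0.56985515 0.08813805 0.02360433] [0.02910519 0.03065666 0.00682774]
path 1446 [0.458 0.208 0.04 ] [0.6   0.407 0.154]
left 0
-0.45 tall xmin 0.568 zmax 0.26
-0.4 tall xmin 0.612 zmax 0.26
-0.35 tall xmin 0.673 zmax 0.19
-0.3 tall xmin 0.609 zmax 0.2
-0.25 tall xmin 0.609 zmax 0.19
-0.2 tall xmin 0.753 zmax 0.19
-0.15 tall xmin 0.832 zmax 0.19
-0.1 tall xmin 0.856 zmax 0.19
-0.05 tall xmin 0.856 zmax 0.19
-0.0 tall xmin 0.856 zmax 0.19
0.05 tall xmin 0.733 zmax 0.48
0.1 tall xmin 0.83 zmax 0.33
0.15 tall xmin 0.817 zmax 0.33
0.2 tall xmin 0.854 zmax 0.19
0.25 tall xmin 0.726 zmax 0.19
0.3 tall xmin 0.855 zmax 0.19
0.35 tall xmin 0.561 zmax 0.2
0.4 tall xmin 0.561 zmax 0.19
0.45 tall xmin 0.827 zmax 0.19
time_s: 1.52
position: [0.2491, 0.6273, 0.2055]
eef_rot: [[-1.0, 0.002, -0.0], [0.002, 1.0, 0.0], [0.0, 0.0, -1.0]]
wrist_force: [0.8, 0.2, 1.0]
width: 0.0942
grip_force: 0.0
```

```bash
python3 -m handwheel '[[-0.7,-0.9,0,0,0],[-0.7,-0.9,0,0,0],[-0.7,-0.9,0,0,0],[-0.7,-0.9,0,0,0],[-0.7,-0.9,0,0,0],[-0.7,-0.9,0,0,0],[0,0,0,0,0]]'
```

```text
time_s: 2.4
position: [0.4617, 0.3531, 0.2058]
eef_rot: [[-1.0, 0.013, 0.001], [0.013, 1.0, -0.001], [-0.001, -0.001, -1.0]]
wrist_force: [-1.2, 0.3, -0.6]
width: 0.0941
grip_force: 0.0
```

```bash
python3 -m handwheel '[[0,-0.8,0,0,0],[0,-0.8,0,0,0],[0,-0.8,0,0,0],[0,-0.8,0,0,0],[0,-0.8,0,0,0],[0,-0.8,0,0,0],[0,-0.8,0,0,0],[0,-0.8,0,0,0],[0,0,0,0,0]]'
```

```text
time_s: 3.52
position: [0.4584, 0.0355, 0.2057]
eef_rot: [[-1.0, 0.008, 0.0], [0.008, 1.0, 0.0], [-0.0, 0.0, -1.0]]
wrist_force: [-0.4, 0.8, 0.0]
width: 0.0939
grip_force: 0.0
```

```bash
python3 -m handwheel '[[0.06,-0.72,0,0,0],[0.06,-0.72,0,0,0],[0.06,-0.72,0,0,0],[0.06,-0.72,0,0,0],[0.06,-0.72,0,0,0],[0.06,-0.72,0,0,0],[0.06,-0.72,0,0,0],[0.06,-0.72,0,0,0],[0,0,0,0,0],[0,0,0,0,0]]'
```

```text
time_s: 4.78
position: [0.4349, -0.2494, 0.2053]
eef_rot: [[-1.0, 0.001, -0.0], [0.001, 1.0, 0.0], [0.0, 0.0, -1.0]]
wrist_force: [0.5, 0.5, -0.2]
width: 0.094
grip_force: 0.0
```

```bash
python3 -m handwheel '[[0,-0.08,0.7,0,0],[0,0,0.7,0,0],[0,0,0.7,0,0],[0,0,0.7,0,0],[0,0,0.5,0,0],[0,0,0.4,0,0],[0,0,0.3,0,0],[0,0,0,0,0],[0,0,0,0,0]]'
```

```text
time_s: 5.9
position: [0.4347, -0.2547, 0.0061]
eef_rot: [[-1.0, 0.001, 0.001], [0.001, 1.0, -0.0], [-0.001, -0.0, -1.0]]
wrist_force: [0.8, -1.0, 0.4]
width: 0.0939
grip_force: 0.0
```

Run:
```python
from h import *
p=read_camera("side");f=p["frame"];print(sensors.get_obs()["wrist_force"])
cv2.imwrite("pics/b.png",cv2.resize(f[220:380,200:400],None,fx=3.7,fy=3.7,interpolation=cv2.INTER_CUBIC))
```

```text
[ 0.59888914 -0.29327274  0.05041344]
```

View pics/b.png

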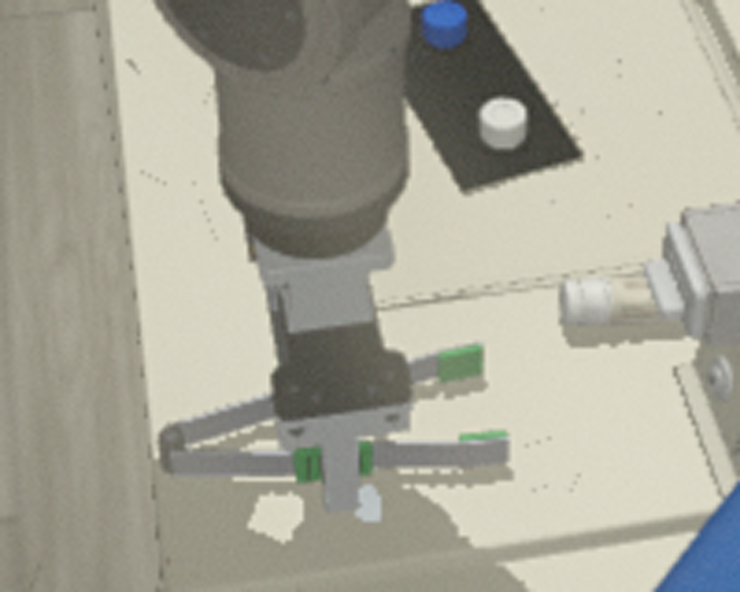

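The finger (crop 342, 460) is centred on the right green pad (crop columns 295–372). The tablets are undisturbed at the top right. I'll close to 50 mm.

```bash
python3 -m handwheel '[[0,0,0.05,0,0.35],[0,0,0,0,0.43],[0,0,0,0,0.468],[0,0,0,0,0.468],[0,0,0,0,0.468],[0,0,0,0,0.468]]' 20
```

```text
time_s: 6.7
position: [0.4343, -0.2548, 0.003]
eef_rot: [[-1.0, 0.001, 0.0], [0.001, 1.0, -0.0], [-0.0, -0.0, -1.0]]
wrist_force: [0.4, -0.0, 1.7]
width: 0.0498
grip_force: 7.3
```

```bash
python3 -m handwheel '[[0,0,-0.2,0,0.468],[0,0,-0.4,0,0.468],[0,0,-0.5,0,0.468],[0,0,-0.5,0,0.468],[0,0.3,0,0,0.468],[0,0.5,0,0,0.468],[0,0.6,0,0,0.468],[0,0.6,0,0,0.468],[0,0.6,0,0,0.468],[0,0.6,0,0,0.468]]'
```

```text
time_s: 7.95
position: [0.4336, -0.0931, 0.0825]
eef_rot: [[-1.0, 0.0, -0.001], [0.0, 1.0, 0.0], [0.001, 0.0, -1.0]]
wrist_force: [0.5, 0.4, -0.8]
width: 0.0502
grip_force: 6.5
```

```bash
python3 -m handwheel '[[-0.15,0.6,0,0,0.468],[-0.15,0.6,0,0,0.468],[-0.15,0.6,0,0,0.468],[-0.15,0.6,0,0,0.468],[-0.15,0.6,0,0,0.468],[-0.15,0.6,0,0,0.468],[-0.1,0.1,0,0,0.468],[0,0,0,0,0.468],[0,0,0,0,0.468]]'
```

```text
time_s: 9.07
position: [0.484, 0.0892, 0.0828]
eef_rot: [[-1.0, 0.002, -0.001], [0.002, 1.0, -0.0], [0.001, -0.0, -1.0]]
wrist_force: [0.0, 0.6, -0.6]
width: 0.0505
grip_force: 6.5
```

Run:
```python
from h import *
o=sensors.get_obs();print(o["position"],o["width"],o["grip_force"])
for c in("top","side"):
    p=read_camera(c);f=p["frame"]
    hsv=cv2.cvtColor(f,cv2.COLOR_BGR2HSV);g=(hsv[...,0]>35)&(hsv[...,0]<90)&(hsv[...,1]>80)
    n,l,s,_=cv2.connectedComponentsWithStats(g.astype(np.uint8))
    for i in range(1,n):
        if s[i,4]<6: continue
        P=pts(p,l==i)
        if len(P) and np.linalg.norm(np.median(P,0)[:2]-[.53,.09])<.12: print(c,s[i],np.round(np.median(P,0),3),np.round(P.min(0),3),np.round(P.max(0),3))
    x0,y0=(200,170) if c=="top" else (240,150)
    cv2.imwrite(f"pics/c_{c}.png",cv2.resize(f[y0:y0+140,x0:x0+180],None,fx=4,fy=4,interpolation=cv2.INTER_CUBIC))
    r=finder.masks_of(p,"blue_tablet")
    if r: print(r[0]["p"],r[0]["bbox"],np.median(pts(p,r[0]["region"]),0))
```

```text
[0.48400504 0.08920621 0.08277274] 0.050529535481358044 6.517841890454292
top [267 216   4  17  44] [0.568 0.062 0.107] [0.555 0.059 0.003] [0.599 0.07  0.111]
side [313 191   9   9  63] [0.569 0.113 0.097] [0.558 0.107 0.084] [0.581 0.119 0.108]
side [294 207   2   7   8] [0.504 0.063 0.096] [0.502 0.061 0.085] [0.504 0.068 0.104]
0.55 [319.6, 226.4, 10.1, 13.7] [0.57026402 0.07950583 0.01972308]
```

View pics/c_top.png

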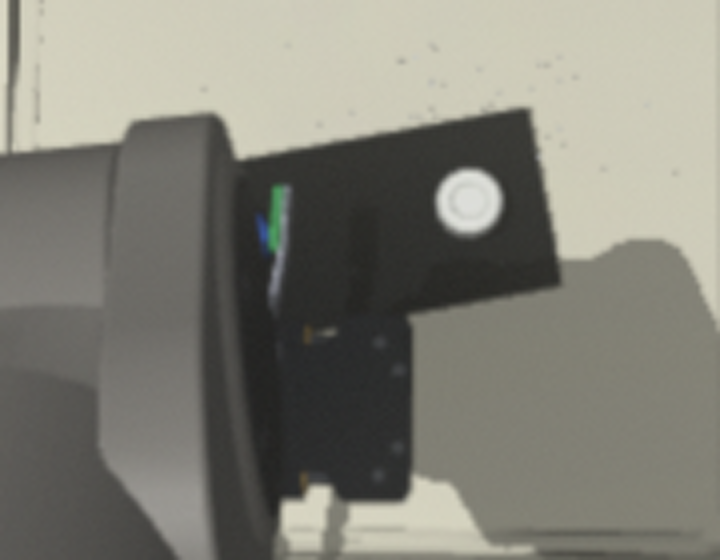

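View pics/c_side.png

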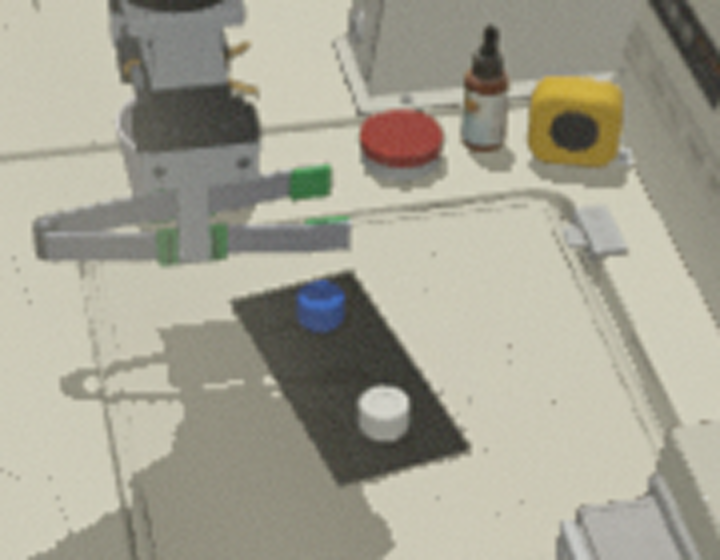

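The side picture shows the open tongs level, with the jaws (crop 310, 182 and 325, 220) above the blue tablet (320, 305). The top view shows the white tablet well clear. Measured jaw midpoint is about (0.569, 0.088), which matches the tablet. I'll descend.

```bash
python3 -m handwheel '[[0,0,0.3,0,0.468],[0,0,0.4,0,0.468],[-0.02,0,0.4,0,0.468],[0,0,0.2,0,0.468],[0,0,0.17,0,0.468],[0,0,0,0,0.468],[0,0,0,0,0.468]]'
```

```text
time_s: 10.15
position: [0.4858, 0.0902, 0.0098]
eef_rot: [[-1.0, 0.001, 0.001], [0.001, 1.0, 0.0], [-0.001, 0.0, -1.0]]
wrist_force: [0.3, -0.6, -0.8]
width: 0.0496
grip_force: 6.5
```

```bash
python3 -m handwheel '[[0,0,0,0,0.5],[0,0,0,0,0.53],[0,0,0,0,0.56],[0,0,0,0,0.59],[0,0,0,0,0.65],[0,0,0,0,0.8],[0,0,0,0,1],[0,0,0,0,1]]' 20
python3 - <<'E'
from h import *
p=read_camera("side");f=p["frame"]
cv2.imwrite("pics/d.png",cv2.resize(f[170:270,240:380],None,fx=5,fy=5,interpolation=cv2.INTER_CUBIC))
E
```

```text
time_s: 11.15
position: [0.4856, 0.0901, 0.0095]
eef_rot: [[-1.0, 0.001, 0.0], [0.001, 1.0, -0.0], [-0.0, -0.0, -1.0]]
wrist_force: [1.0, -0.3, 0.1]
width: 0.0407
grip_force: 20.0
```

View pics/d.png

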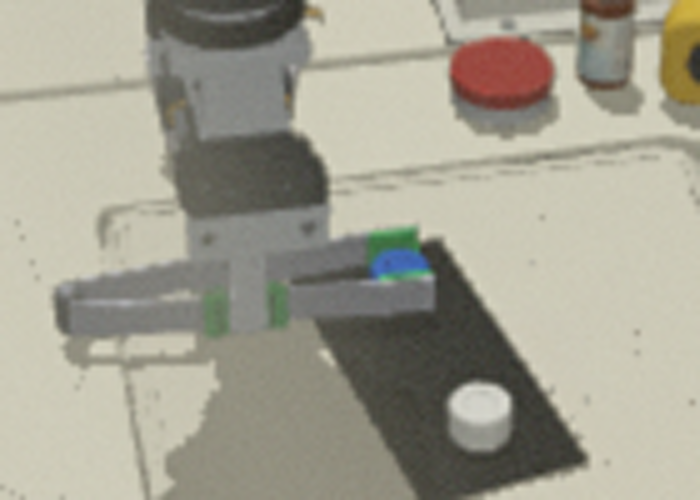

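The picture shows the blue tablet (crop 400, 262) between both jaws, with the white tablet untouched. Pad opening is 40.7 mm at 20 N, so it is pinched. Next I lift, then carry.

```bash
python3 -m handwheel '[[0,0,-0.1,0,1],[0,0,-0.2,0,1],[0,0,-0.4,0,1],[0,0,-0.4,0,1],[0,0,-0.4,0,1],[0,0,-0.4,0,1],[0,0,-0.2,0,1],[0,0,-0.1,0,1],[0,0,0,0,1],[0,0,0,0,1]]'
```

```text
time_s: 12.45
position: [0.4852, 0.09, 0.1189]
eef_rot: [[-1.0, 0.001, -0.001], [0.001, 1.0, -0.0], [0.001, -0.0, -1.0]]
wrist_force: [0.2, -0.7, -0.7]
width: 0.0405
grip_force: 20.0
```

```bash
python3 -m handwheel '[[0.08,0.2,0,0,1],[0.16,0.4,0,0,1],[0.2,0.5,0,0,1],[0.2,0.5,0,0,1],[0.2,0.5,0,0,1],[0.2,0.45,0,0,1],[0.16,0.37,0,0,1],[0.1,0.2,0,0,1],[0.06,0.1,0,0,1],[0,0,0,0,1]]'
```

```text
time_s: 13.7
position: [0.4176, 0.2511, 0.1194]
eef_rot: [[-1.0, 0.001, -0.0], [0.001, 1.0, -0.0], [0.0, -0.0, -1.0]]
wrist_force: [-1.2, -0.4, -1.0]
width: 0.0409
grip_force: 20.0
```

Run:
```python
from h import *
o=sensors.get_obs();print(o["position"],o["width"],o["grip_force"],o["time_s"])
for c in("side","top"):
    p=read_camera(c);f=p["frame"]
    if c=="side": cv2.imwrite("pics/e.png",cv2.resize(f[130:230,220:360],None,fx=5,fy=5,interpolation=cv2.INTER_CUBIC))
    hsv=cv2.cvtColor(f,cv2.COLOR_BGR2HSV);g=(hsv[...,0]>105)&(hsv[...,0]<125)&(hsv[...,1]>130)
    n,l,s,_=cv2.connectedComponentsWithStats(g.astype(np.uint8))
    for i in range(1,n):
        P=pts(p,l==i)
        if s[i,4]>5 and len(P) and np.linalg.norm(np.median(P,0)[:2]-[.5,.25])<.1: print(c,s[i],np.round(np.median(P,0),3),np.round(P.min(0),3),np.round(P.max(0),3))
    for r in finder.masks_of(p,"cup")[:1]:
        P=pts(p,r["region"]);print("cup",r["p"],np.percentile(P,[2,98],0).round(3))
```

```text
[0.41756416 0.25108422 0.11938298] 0.04091384384909277 19.988398253917694 13.7
side [279 155   9   4  21] [0.504 0.257 0.131] [0.491 0.251 0.127] [0.513 0.268 0.134]
cup 0.66 [[0.463 0.207 0.   ]
 [0.542 0.294 0.06 ]]
top [143 252  16  18 238] [0.502 0.251 0.133] [0.489 0.239 0.129] [0.517 0.264 0.137]
cup 0.86 [[0.463 0.21  0.003]
 [0.541 0.288 0.062]]
```

View pics/e.png

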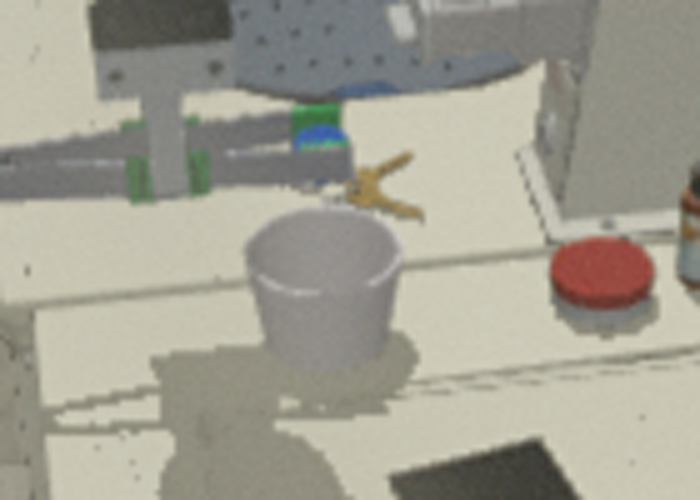

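The tablet (crop 320, 138) is held between the jaws above the cup (rim about 322, 250). It measures (0.502, 0.251) with its top at z = 0.133, and the cup axis is at (0.501, 0.252). I'll let it settle and hand in.

```bash
python3 -m handwheel '[[0,0,0,0,1],[0,0,0,0,1],[0,0,0,0,1],[0,0,0,0,1]]' && python3 -c "
from station import workorder; print(workorder.finish_job())"
```

```text
time_s: 14.4
position: [0.4177, 0.2512, 0.1195]
eef_rot: [[-1.0, 0.001, -0.0], [0.001, 1.0, -0.0], [0.0, -0.0, -1.0]]
wrist_force: [0.0, -0.6, -0.9]
width: 0.0408
grip_force: 20.0
the job is handed in; nothing more can be done
None
```

I handed the job in at 14.4 s with the blue tablet squeezed in the tongs, steady about 1 mm off the cup's axis with its centre at about z = 0.123 m; the hand-in call returned no verdict.

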